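# Free the seized jig bolt and take out the blank

### The arm

A 7-joint arm with a two-finger parallel gripper is mounted at the origin on a cart in front of the work surface, level with it; the furniture and walls round the work are solid. World frame = base frame: x ahead of the robot, y to its left, z up, the work surface at z = 0. Lengths are in m, angles in degrees, forces in N, time in s.
With the tool pointing down it reaches from about 0.4 to 0.925 m from the base axis. Payload 5.6 kg.
Tool frame: the origin (TCP) lies between the finger pads; the fingertips stand 25 mm ahead of it and the grasp point (between the pads) lies 6 mm ahead of it; z points along the fingers, y is the line along which they close (so a half turn about z gives the same grasp; the last joint's range is limited). The gripper opens to 85 mm and grips with 20 to 120 N. Pads are 22 mm wide; open, the fingers measure 114 mm over their backs; the gripper's body (76 mm by 85 mm) begins 54 mm behind the grasp point. The pads swing forward as they close: fully open they stand 13 mm farther back than shut.
Start: joints at [-2.464, 26.786, -0.665, 91.828, 0.344, 61.387, -3.226], TCP at [0.65, -0, 0.256] pointing down, gripper open.
Joint ranges: [-144.91, 144.91], [-17.63, 115.5], [-89.93, 88.59], [15.96, 139.68], [-74.01, 254.01], [8.47, 105.57], [-167.45, 167.45]. Speed limits (degrees/s): [147.25, 147.25, 180, 180, 180, 180, 180].

### API

Orientations are given as a 3x3 rotation matrix whose columns are the frame's x, y, z axes.
In Python, from bench import robot gives the robot as it stands.
- The arm moves only by the tool play_rows, never from a script. Its argument "targets" is a list of rows, each an object with "offset": the shift along the tool's x, y, z in cm, a list of three; "spin": the turn about the tool's z in rad; "jaw": the opening in per cent of the stroke, from 0 (shut) to 100 (fully open). A call has 1 to 10 rows; each row shifts and turns the commanded pose from where the row before left it, along the tool's axes as they then stand; what a row does not reach is not made up. A row lasts 1/12 s, in which the tool goes at most 41.7 mm and 7.16 degrees, less where a joint would pass 70% of its speed; a pose out of reach is approached as far as the arm can. A call is refused whole if a number of a shift passes 4.17 or a number of a turn 0.125, either way. A call with a gripper value outside its range is refused whole. The fingers move at their own pace and stop on an object; the grip force is fixed at half the most. Time passes only in rows, so rows that do not move let the fingers close. It gives the time, the measured TCP pose, the force, the opening and the grip force at its end, in the units of the state.
- robot.get_obs(): the state, without advancing time (a new reading comes with each control period).
- robot.grab_frame(name): name is "scene" or "side" or "wrist"; returns (picture, depth): 384x512x3 uint8, red, green, blue; 384x512 float32, m along the optical axis (not along the pixel's ray), 0 where there is no reading.
- robot.calibration(name): a dict with "intrinsics" (3x3 intrinsics, pixels), "dist" ([k1, k2, p1, p2, k3] as OpenCV has them; the pictures are not rectified), "world_from_camera" (4x4, takes a point from camera to world coordinates). Camera axes: x right, y up, looking along -z (the intrinsics and any distortion apply to the point x, -y, -z); pixel columns grow to the right and rows downward; lengths in m; the calibration is good to about 2 mm. A picture is of the moment at which its call begins: read the wrist's pose just before it. calibration takes no time and is no camera call; for the wrist camera it gives the pose at the moment of the call.
- robot.job_done(): hands the job in; it is judged then, once.
The state is a dict: "t": time; "qpos": joint angles; "joint_velocities": joint speeds; "joint_efforts": joint torques, N m; "tcp_pos": TCP position; "ee_rot": TCP orientation; "wrist_force": force on the tool from outside, world axes, zero at the start; "wrist_torque": the same for the moment, N m; "opening": finger opening in m; "gripper_force": force on a finger pad.
Only numpy, scipy, OpenCV 4.12 (cv2) and the standard library are available. Lean on these libraries where they do the work, as an engineer would, in place of code of your own. Each camera call takes 0.05 s, during which the arm holds its last target. There are 200 camera calls.

### The job

The squared wooden blank is locked in the holding jig and the jig's winged knob has seized. Break the knob loose with a firm anticlockwise twist and keep turning it until it comes up against its end stop, so that its bolt is fully drawn back; then slide the blank forward out from under the jig's lip, lift it out and lay it flat on the floor of the open tray, beside the thinner blank that lies there. Set it down, do not drop it, and leave the other loose things where they are.

Things in the scene. Friction and masses are not known exactly. Their poses are not given: they have to be found in the camera images.
- jig: Holding jig fixed to the bench. Origin on the bench under the centreline of its channel, which runs along x; +x to the closed rear, z up. Plywood bed 12 mm thick, x -85 to +78 mm, y -110 to +45. Two rails 8 mm wide, 8 mm high above the bed flank the 33 mm channel from x -38 to +40. On the -y side an aluminium housing (x -82 to -30, y -106 to -42, top 40 mm above the bench) carries the knob.
- lip (a point): Middle of the lip's front edge, on its underside (jig x +40 mm, 44.5 mm above the bench; axes as the jig's). The lip is a wooden bridge 57 mm wide over the channel's rear, from jig x +40 to +76, its top 52.5 mm above the bench; its rear wall closes the channel at jig x +68.
- bolt_tip (a point): Tip of the square steel bolt, 14 x 14 mm, its top 27.5 mm above the bench. It stands across the channel's front (jig x -63 to -49 mm, tip at jig y +8) and moves 30 mm to -y as the knob turns to its stop. It is driven by the knob only and cannot be pushed back; while it is out the blank cannot slide forward.
- knob (a joint): Angle of the jig's black winged knob: 0 = seized, bolt out; grows turning anticlockwise seen from above; end stop at 2.3 rad (132 degrees), where the bolt has left the channel clear. Up to about 0.35 rad it resists with 0.3 to 0.6 N m, then it gives with a small snap and turns freely (under 0.1 N m). Stays where it is left. Best turned in two or more goes, with a fresh grip for each.
- knob_grip (a point): Middle of the knob's wing, on its vertical turning axis, 69 mm above the bench (jig x -56, y -68 mm). The wing is an upright flat bar 56 mm long, 12 mm thick, from 53 to 83 mm above the bench. This point's x axis lies along the wing (parallel to the jig's x at joint 0) and turns with it; y goes through its thickness; z up.
- blank_center (a point): Centre of the square turning blank, 30 x 111 x 30 mm, 50 to 100 g, lying in the jig's channel with its rear end about 25 mm under the lip (2.5 mm free above it). Its y axis runs along its length, z up. At the start at jig x about +10 mm, 27 mm above the bench. Clear of the lip when its centre is at jig x -16 mm or farther forward.
- tray: Open wooden tray, fixed to the bench, 176 x 146 mm outside and 30 mm high; walls 8 mm, floor 8 mm thick. Origin: on the bench under its centre; x along its long side, z up. The thinner blank lies along the +y side of the tray, so the free space for the blank is centred at tray y = -20 mm.
- thin_blank: Thinner squared blank, 19 x 131 x 19 mm, lying in the tray along the tray's x axis, about 50 mm from the tray's middle on its +y side. Origin: centre of its underside; y along its length. Stays there.
- knockout_bar: Steel bar 17 x 224 x 17 mm lying on the bench between jig and tray, pointing away from the robot. Origin: centre of its underside; y along its length. A bystander.
- candle_cup: Turned wooden candle holder, 67 mm wide, 62 mm high, standing on the right. Origin: centre of its underside. A bystander.
- wood_egg: Turned wooden egg on a foot, 47 mm wide, 60 mm high, standing on the left. Origin: centre of its underside. A bystander.
There are look-alikes about, which are no part of the job. Leave any green or purple look-alike of the part that bears blank_center alone.

How it is judged:
By the outcome, as a careful person would: the job done as asked, in the order asked, and still so for the second after the job is handed in, with the robot touching nothing.
It also fails if it takes over 64 s, if anything falls off the work surface, if the arm or the gripper's body presses on something with over 40 N, if the wrist force passes 120 N, or if a joint passes its speed limit or range.

## Working session

There is one attempt and no reset: what is moved stays moved. The work goes in short steps, Python scripts to look and compute and a tool call to move; the robot and the scene stay as the last step left them, time stands still between calls to the robot, and variables do not carry over. Pictures are saved under pics/ and viewed, at most 10 in all, crops included, and the job is handed in when it is done.

Besides the shell and the picture viewer there is one more tool, called after "Request:" as name(argument=value, ...), one argument or row to a line, values as JSON. play_rows: Moves the arm, as the interface text tells. Its arguments: {"type":"object","properties":{"targets":{"type":"array"}},"required":["targets"]}

```bash
mkdir -p pics; ls
cat > h.py <<'E'
import numpy as np, cv2
from bench import robot
def cast(cal,px,z):
    K=np.array(cal["intrinsics"]);d=np.array(cal["dist"]);T=np.array(cal["world_from_camera"])
    u=cv2.undistortPoints(np.array(px,float).reshape(-1,1,2),K,d).reshape(-1,2)
    r=np.c_[u[:,0],-u[:,1],-np.ones(len(u))]@T[:3,:3].T
    o=T[:3,3]; return o+r*((z-o[2])/r[:,2])[:,None]
def cloud(cal,dep):
    K=np.array(cal["intrinsics"]);d=np.array(cal["dist"]);T=np.array(cal["world_from_camera"])
    h,w=dep.shape;v,u=np.mgrid[:h,:w]
    n=cv2.undistortPoints(np.stack([u,v],-1).reshape(-1,1,2).astype(float),K,d).reshape(-1,2)
    D=dep.reshape(-1,1); P=np.c_[n[:,:1],-n[:,1:],-np.ones((h*w,1))]*D
    return (P@T[:3,:3].T+T[:3,3]).reshape(h,w,3)
def shot(n,f):
    cal=robot.calibration(n);im,dep=robot.grab_frame(n)
    np.savez('pics/'+f+'.npz',im=im,dep=dep,**{k:np.array(x) for k,x in cal.items()})
    cv2.imwrite('pics/'+f+'.png',im[:,:,::-1]);return im,dep,cal
E
python3 - <<'E'
from h import *
for n in("scene","wrist"):
    im,dep,cal=shot(n,n+'0');print(n,np.round(cal["world_from_camera"],3).tolist(),(dep>0).mean())
a=cv2.imread('pics/scene0.png');cv2.imwrite('pics/s.png',cv2.resize(a,(800,600)))
E
```

```text
pics
scene [[0.446, 0.368, -0.816, -0.622], [-0.895, 0.18, -0.409, -0.648], [-0.004, 0.912, 0.41, 0.682], [0.0, 0.0, 0.0, 1.0]] 0.9959818522135416
wrist [[1.0, -0.002, 0.002, 0.649], [0.001, 0.963, 0.271, 0.069], [-0.003, -0.271, 0.963, 0.372], [0.0, 0.0, 0.0, 1.0]] 0.9959360758463541
```

View pics/s.png

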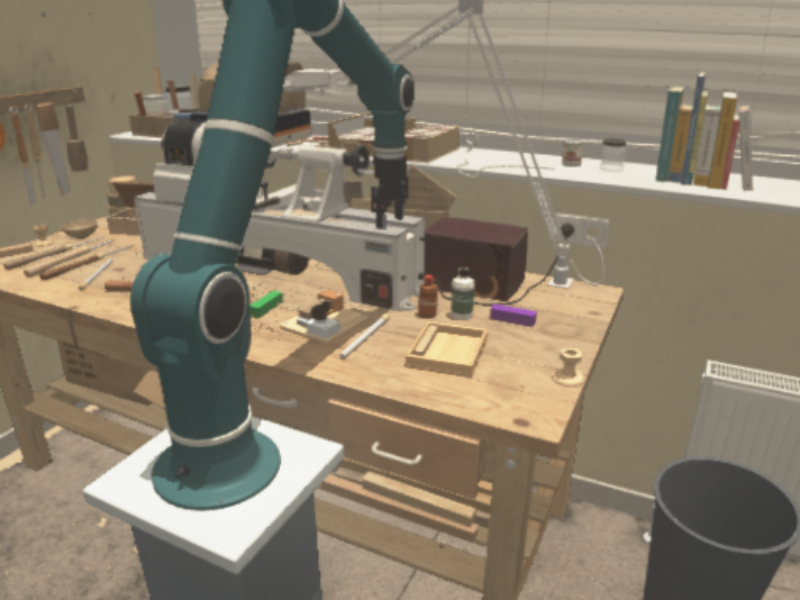

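View pics/wrist0.png

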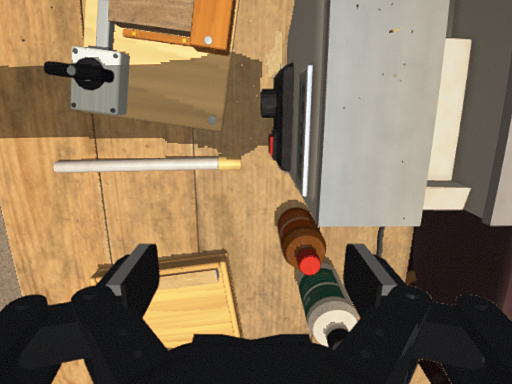

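The scene view shows the jig at about (320,318), with a green look-alike at (265,303), a purple one at (513,315), and the tray at (447,347). In the wrist view the knob is at (92,72) with its wing pointing left. The brown blank in the channel is at about (150,12), the orange lip at (215,20), the bar at (145,165) and the lathe headstock on the right.

The blank could be confused with the green block, the purple block, the thin blank in the tray or the steel bar. I choose the wooden one in the jig channel, and will check it in a close crop after shifting the camera over it.

Run:
```python
from h import *
o=robot.get_obs();print(np.round(o["ee_rot"],3).tolist(),o["tcp_pos"],o["opening"],o["t"])
d=np.load('pics/wrist0.npz');P=cloud(d,d["dep"])
for u,v in [(92,72),(55,68),(100,62),(120,105),(150,15),(215,20),(212,118),(60,166),(235,163),(300,150),(350,150),(450,150),(130,260),(235,270)]:print((u,v),np.round(P[v,u],3))
d=np.load('pics/scene0.npz');Q=cloud(d,d["dep"])
# lathe profile near work: max z on grid
g=np.concatenate([P.reshape(-1,3),Q.reshape(-1,3)]);
for x in np.arange(.4,.95,.05):
  print(round(x,2),[ (lambda s: round(float(np.percentile(s,98)),2) if len(s)>3 else None)(g[(abs(g[:,0]-x)<.025)&(abs(g[:,1]-y)<.025)][:,2]) for y in np.arange(-.25,.4,.05)])
```

```text
[[0.0, 1.0, -0.002], [1.0, -0.0, -0.0], [-0.0, -0.002, -1.0]] [ 6.49530767e-01 -4.75477641e-05  2.55403687e-01] 0.08556574308360688 0.1
(92, 72) [0.507 0.1   0.081]
(55, 68) [0.473 0.105 0.082]
(100, 62) [0.5   0.113 0.049]
(120, 105) [0.51  0.072 0.033]
(150, 15) [0.55  0.156 0.041]
(215, 20) [0.614 0.148 0.052]
(212, 118) [0.605 0.057 0.013]
(60, 166) [0.422 0.003 0.015]
(235, 163) [0.63  0.007 0.016]
(300, 150) [0.68  0.042 0.172]
(350, 150) [0.702 0.047 0.203]
(450, 150) [0.788 0.041 0.157]
(130, 260) [0.601 0.011 0.262]
(235, 270) [ 0.627 -0.14  -0.001]
0.4 [0.0, 0.0, 0.0, 0.0, 0.69, 0.64, 0.0, 0.0, 0.0, 0.0, 0.0, None, None]
0.45 [0.03, 0.03, 0.03, 0.0, 0.66, 0.61, 0.04, 0.08, 0.04, 0.01, 0.01, 0.0, None]
0.5 [0.03, 0.01, 0.03, 0.0, 0.63, 0.58, 0.04, 0.08, 0.04, 0.03, 0.0, 0.03, None]
0.55 [0.02, 0.01, 0.03, 0.03, 0.6, 0.55, 0.01, 0.01, 0.04, 0.02, 0.0, 0.03, None]
0.6 [0.03, 0.03, 0.03, 0.03, 0.59, 0.44, 0.51, 0.05, 0.05, 0.05, 0.0, 0.03, 0.03]
0.65 [0.03, 0.03, 0.01, 0.0, 0.57, 0.33, 0.37, 0.1, 0.05, 0.01, 0.0, 0.01, 0.26]
0.7 [0.0, 0.03, 0.1, 0.11, 0.11, 0.32, 0.2, 0.2, 0.2, 0.21, 0.24, 0.25, 0.26]
0.75 [0.03, 0.1, 0.13, 0.0, 0.07, 0.2, 0.2, 0.2, 0.39, 0.38, 0.38, 0.38, 0.37]
0.8 [0.03, 0.01, 0.01, 0.01, 0.05, 0.2, 0.2, 0.2, 0.36, 0.38, 0.25, 0.38, 0.53]
0.85 [0.16, 0.16, 0.16, 0.16, 0.16, 0.2, 0.21, 0.21, 0.21, 0.54, 0.56, 0.57, 0.57]
0.9 [0.17, 0.17, 0.17, 0.17, 0.68, 0.68, 0.67, 0.65, 0.62, None, 0.56, 0.57, 0.57]
```

Request:
play_rows(
  targets=[
    {"offset": [0,0,0],"spin": 0,"jaw": 100},
  ],
)

```text
t: 0.18
tcp_pos: [0.6497, -0.0, 0.2556]
ee_rot: [[0.0, 1.0, -0.001], [1.0, -0.0, -0.0], [-0.0, -0.001, -1.0]]
wrist_force: [-0.4, -0.9, 0.5]
opening: 0.0853
gripper_force: 0.0
```

Request:
play_rows(
  targets=[
    {"offset": [2.5,-2,0],"spin": 0,"jaw": 100},
    {"offset": [2.5,-2,0],"spin": 0,"jaw": 100},
    {"offset": [2.5,-2,0],"spin": 0,"jaw": 100},
    {"offset": [2.5,-2,0],"spin": 0,"jaw": 100},
    {"offset": [2.5,-2,0],"spin": 0,"jaw": 100},
    {"offset": [2.5,-2,0],"spin": 0,"jaw": 100},
    {"offset": [0,0,0],"spin": 0,"jaw": 100},
    {"offset": [0,0,0],"spin": 0,"jaw": 100},
  ],
)

```text
t: 0.85
tcp_pos: [0.5289, 0.1519, 0.2564]
ee_rot: [[-0.004, 1.0, -0.0], [1.0, 0.004, 0.0], [0.0, -0.0, -1.0]]
wrist_force: [0.4, 0.1, 0.1]
opening: 0.0853
gripper_force: 0.0
```

Run:
```python
from h import *
print(robot.get_obs()["tcp_pos"]);shot("wrist","w1")
```

```text
[0.52893722 0.15185393 0.25644065]
```

View pics/w1.png

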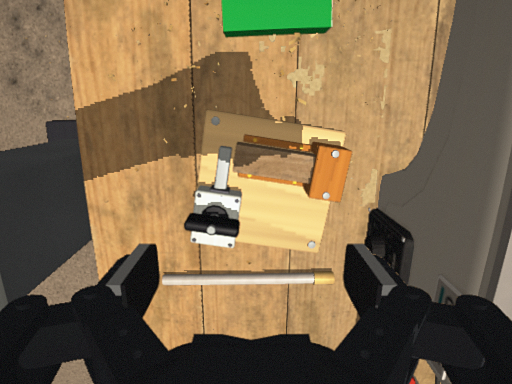

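The close view shows the whole jig: wing at (213,225), bolt at (222,165), the brown wooden blank in its channel at (275,163) running under the orange lip at (330,170), and the green look-alike well away at (275,15). The choice of blank is confirmed.

```bash
cat >> h.py <<'E'
def rect(P,box,z0,z1,mask=None):
    x0,y0,x1,y1=box;m=np.zeros(P.shape[:2],bool);m[y0:y1,x0:x1]=1
    m&=(P[...,2]>z0)&(P[...,2]<z1)
    if mask is not None:m&=mask
    m=cv2.morphologyEx(m.astype(np.uint8),cv2.MORPH_OPEN,np.ones((3,3)))>0
    q=P[m]; r=cv2.minAreaRect((q[:,:2]*1000).astype(np.float32))
    return np.round(r[0],1),np.round(r[1],1),round(r[2],1),round(float(np.median(q[:,2]))*1000,1),len(q)
E
python3 - <<'E'
from h import *
d=np.load('pics/w1.npz');P=cloud(d,d["dep"]);im=d["im"].astype(int);dark=im.max(2)<75
print('wing',rect(P,(175,200,260,245),.07,.095,dark))
print('blank',rect(P,(232,135,315,195),.036,.048))
print('lip',rect(P,(300,130,360,210),.048,.06))
print('hous',rect(P,(185,180,250,250),.03,.048,~dark))
print('bed',rect(P,(195,105,350,255),.006,.018))
print('bar',rect(P,(150,260,345,295),.01,.03))
E
```

```text
wing (array([488.6, 103.9]), array([10.3, 53.5]), 81.9, 81.0, 555)
blank (array([551.4, 161.6]), array([30.4, 85.8]), 81.6, 41.0, 2261)
lip (array([610.7, 152.9]), array([57.3, 36.8]), 81.5, 51.5, 1826)
hous (array([487.2,  97.7]), array([66.5, 51.1]), 81.4, 39.0, 1375)
bed (array([545.6, 130.1]), array([154.9, 163.1]), 81.5, 11.0, 9441)
bar (array([524.3,   5.2]), array([224.2,  16.7]), 0.4, 13.6, 1512)
```

Request:
play_rows(
  targets=[
    {"offset": [-2.45,-2.0,0],"spin": 0,"jaw": 100},
    {"offset": [-2.45,-2.05,0],"spin": 0,"jaw": 100},
    {"offset": [0,0,0],"spin": 0.123,"jaw": 100},
    {"offset": [0,0,0],"spin": 0.123,"jaw": 100},
    {"offset": [0,0,0],"spin": 0.123,"jaw": 100},
    {"offset": [0,0,0],"spin": 0.123,"jaw": 100},
    {"offset": [0,0,0],"spin": 0.123,"jaw": 100},
    {"offset": [0,0,0],"spin": 0.123,"jaw": 100},
    {"offset": [0,0,0],"spin": 0.123,"jaw": 100},
    {"offset": [0,0,0],"spin": 0.123,"jaw": 100},
  ],
)

```text
t: 1.73
tcp_pos: [0.4904, 0.0993, 0.2562]
ee_rot: [[0.838, 0.546, 0.0], [0.546, -0.838, -0.001], [-0.0, 0.001, -1.0]]
wrist_force: [-0.7, 0.4, 0.3]
opening: 0.0857
gripper_force: 0.0
```

Request:
play_rows(
  targets=[
    {"offset": [0,0,2],"spin": 0.123,"jaw": 100},
    {"offset": [0,0,2],"spin": 0.123,"jaw": 100},
    {"offset": [0,0,2],"spin": 0.123,"jaw": 100},
    {"offset": [0,0,2],"spin": 0.123,"jaw": 100},
    {"offset": [0,0,1],"spin": 0.123,"jaw": 100},
    {"offset": [0,0,0],"spin": 0.123,"jaw": 100},
    {"offset": [0,0,0],"spin": 0,"jaw": 100},
    {"offset": [0,0,0],"spin": 0,"jaw": 100},
    {"offset": [0,0,0],"spin": 0,"jaw": 100},
  ],
)

```text
t: 2.48
tcp_pos: [0.4902, 0.1004, 0.1666]
ee_rot: [[0.989, -0.149, 0.001], [-0.149, -0.989, -0.0], [0.001, -0.0, -1.0]]
wrist_force: [-0.2, 0.5, -0.1]
opening: 0.0853
gripper_force: 0.0
```

```bash
cat >> h.py <<'E'
def to(x,y,z,a):
    o=robot.get_obs();R=np.array(o["ee_rot"]);p=np.array(o["tcp_pos"])*1000
    c=np.degrees(np.arctan2(R[1,1],R[0,1]))
    print('tcp',np.round(p,1),'yang',round(c,1),'off cm',np.round(R.T@(np.array([x,y,z])-p)/10,2),'spin',round(np.radians((c-a+180)%360-180),3),'q7',np.round(o["qpos"],0),'F',np.round(o["wrist_force"],1),'T',np.round(o["wrist_torque"],2),'op',round(o["opening"]*1000,1),'t',round(o["t"],2))
E
python3 -c "
from h import *
to(488.5,103,81,-98.4)"
```

```text
tcp [490.2 100.4 166.6] yang -98.6 off cm [-0.22 -0.23  8.56] spin -0.003 q7 [ -24.   19.   10.  118.   -5.   43. -109.] F [-0.2  0.5 -0.1] T [-0.07 -0.02  0.01] op 85.3 t 2.48
```

Request:
play_rows(
  targets=[
    {"offset": [-0.2,-0.25,2],"spin": 0,"jaw": 100},
    {"offset": [0,0,2],"spin": 0,"jaw": 100},
    {"offset": [0,0,2],"spin": 0,"jaw": 100},
    {"offset": [0,0,1.5],"spin": 0,"jaw": 100},
    {"offset": [0,0,1],"spin": 0,"jaw": 100},
    {"offset": [0,0,0],"spin": 0,"jaw": 60},
    {"offset": [0,0,0],"spin": 0,"jaw": 35},
    {"offset": [0,0,0],"spin": 0,"jaw": 25},
    {"offset": [0,0,0],"spin": 0,"jaw": 25},
  ],
)

```text
t: 3.23
tcp_pos: [0.4888, 0.1039, 0.0824]
ee_rot: [[0.989, -0.151, 0.002], [-0.151, -0.989, 0.001], [0.002, -0.001, -1.0]]
wrist_force: [-0.3, 0.2, -1.1]
opening: 0.0388
gripper_force: 0.0
```

Request:
play_rows(
  targets=[
    {"offset": [0,0,0],"spin": 0,"jaw": 0},
    {"offset": [0,0,0],"spin": 0,"jaw": 0},
    {"offset": [0,0,0],"spin": 0,"jaw": 0},
    {"offset": [0,0,0],"spin": 0,"jaw": 0},
    {"offset": [0,0,0],"spin": 0,"jaw": 0},
    {"offset": [0,0,0],"spin": 0,"jaw": 0},
  ],
)

```text
t: 3.73
tcp_pos: [0.4881, 0.102, 0.0822]
ee_rot: [[0.988, -0.151, 0.0], [-0.151, -0.988, -0.002], [0.001, 0.001, -1.0]]
wrist_force: [-1.4, -5.7, 7.1]
opening: 0.0112
gripper_force: 59.8
```

Request:
play_rows(
  targets=[
    {"offset": [0,0,0],"spin": -0.07,"jaw": 0},
    {"offset": [0,0,0],"spin": -0.07,"jaw": 0},
    {"offset": [0,0,0],"spin": -0.07,"jaw": 0},
    {"offset": [0,0,0],"spin": -0.07,"jaw": 0},
    {"offset": [0,0,0],"spin": -0.07,"jaw": 0},
    {"offset": [0,0,0],"spin": -0.07,"jaw": 0},
    {"offset": [0,0,0],"spin": -0.07,"jaw": 0},
    {"offset": [0,0,0],"spin": -0.07,"jaw": 0},
  ],
)

```text
t: 4.4
tcp_pos: [0.4882, 0.1015, 0.0822]
ee_rot: [[0.917, 0.399, 0.0], [0.399, -0.917, -0.002], [-0.001, 0.002, -1.0]]
wrist_force: [-1.8, -5.9, 8.1]
opening: 0.0109
gripper_force: 59.9
```

```bash
python3 -c "
from h import *
to(488.5,103,81,-98.4)"
```

```text
tcp [488.2 101.5  82.2] yang -66.5 off cm [ 0.09 -0.12  0.12] spin 0.557 q7 [-16.  28.   0. 120.  -0.  33. -82.] F [-1.8 -5.9  8.1] T [-1.23  0.33 -0.04] op 10.9 t 4.4
```

Request:
play_rows(
  targets=[
    {"offset": [0,0,0],"spin": -0.1,"jaw": 0},
    {"offset": [0,0,0],"spin": -0.1,"jaw": 0},
    {"offset": [0,0,0],"spin": -0.1,"jaw": 0},
    {"offset": [0,0,0],"spin": -0.1,"jaw": 0},
    {"offset": [0,0,0],"spin": -0.1,"jaw": 0},
    {"offset": [0,0,0],"spin": -0.1,"jaw": 0},
    {"offset": [0,0,0],"spin": 0,"jaw": 0},
    {"offset": [0,0,0],"spin": 0,"jaw": 50},
    {"offset": [0,0,0],"spin": 0,"jaw": 50},
    {"offset": [0,0,0],"spin": 0,"jaw": 50},
  ],
)

```text
t: 5.23
tcp_pos: [0.488, 0.1041, 0.0815]
ee_rot: [[0.533, 0.846, 0.001], [0.846, -0.533, 0.0], [0.001, 0.0, -1.0]]
wrist_force: [0.4, 0.6, -0.6]
opening: 0.0425
gripper_force: 0.0
```

Run:
```python
from h import *
to(488.5,103,81,-98.4)
shot("wrist","w2")
```

```text
tcp [488.  104.1  81.5] yang -32.2 off cm [-0.07  0.1   0.04] spin 1.156 q7 [ -9.  28.  -9. 119.   7.  33. -55.] F [ 0.4  0.6 -0.6] T [0.04 0.07 0.03] op 42.5 t 5.23
```

View pics/w2.png

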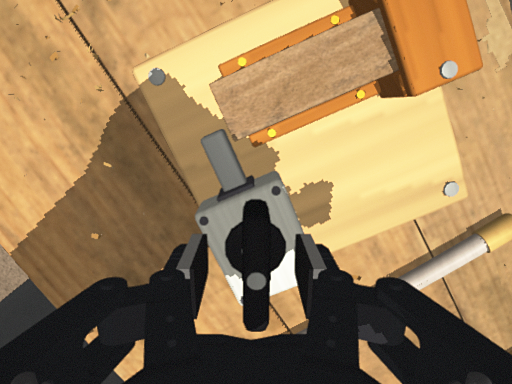

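The wing at (256,260) sits upright between the pads, so it followed the turn. The bolt at (222,160) is partly withdrawn. I'll take a fresh grip and continue.

Request:
play_rows(
  targets=[
    {"offset": [0,0,0],"spin": 0,"jaw": 0},
    {"offset": [0,0,0],"spin": 0,"jaw": 0},
    {"offset": [0,0,0],"spin": 0,"jaw": 0},
    {"offset": [0,0,0],"spin": 0,"jaw": 0},
    {"offset": [0,0,0],"spin": 0,"jaw": 0},
    {"offset": [0,0,0],"spin": -0.1,"jaw": 0},
    {"offset": [0,0,0],"spin": -0.1,"jaw": 0},
    {"offset": [0,0,0],"spin": -0.1,"jaw": 0},
    {"offset": [0,0,0],"spin": -0.1,"jaw": 0},
    {"offset": [0,0,0],"spin": -0.1,"jaw": 0},
  ],
)

```text
t: 6.12
tcp_pos: [0.489, 0.1032, 0.0815]
ee_rot: [[0.058, 0.998, 0.002], [0.998, -0.058, -0.0], [-0.0, 0.002, -1.0]]
wrist_force: [2.5, -2.2, -0.2]
opening: 0.0107
gripper_force: 60.5
```

Request:
play_rows(
  targets=[
    {"offset": [0,0,0],"spin": -0.1,"jaw": 0},
    {"offset": [0,0,0],"spin": -0.1,"jaw": 0},
    {"offset": [0,0,0],"spin": -0.1,"jaw": 0},
    {"offset": [0,0,0],"spin": -0.1,"jaw": 0},
    {"offset": [0,0,0],"spin": -0.1,"jaw": 0},
    {"offset": [0,0,0],"spin": -0.05,"jaw": 0},
    {"offset": [0,0,0],"spin": -0.05,"jaw": 0},
    {"offset": [0,0,0],"spin": 0,"jaw": 0},
  ],
)

```text
t: 6.78
tcp_pos: [0.4882, 0.103, 0.0815]
ee_rot: [[-0.513, 0.858, 0.0], [0.858, 0.513, -0.001], [-0.001, -0.0, -1.0]]
wrist_force: [-0.4, -1.8, 4.4]
opening: 0.011
gripper_force: 61.1
```

Run:
```python
from h import *
to(488.5,103,81,-98.4)
```

```text
tcp [488.2 103.   81.5] yang 30.9 off cm [-0.01  0.02  0.05] spin 2.256 q7 [  4.  30. -24. 118.  21.  36.  -4.] F [-0.4 -1.8  4.4] T [-0.65  0.1  -0.03] op 11.0 t 6.78
```

Request:
play_rows(
  targets=[
    {"offset": [0,0,0],"spin": -0.04,"jaw": 0},
    {"offset": [0,0,0],"spin": -0.04,"jaw": 0},
    {"offset": [0,0,0],"spin": -0.04,"jaw": 0},
    {"offset": [0,0,0],"spin": 0,"jaw": 0},
    {"offset": [0,0,0],"spin": 0,"jaw": 0},
  ],
)

```text
t: 7.2
tcp_pos: [0.4883, 0.1029, 0.0816]
ee_rot: [[-0.604, 0.797, -0.0], [0.797, 0.604, 0.0], [0.0, -0.0, -1.0]]
wrist_force: [-0.5, -1.4, 5.5]
opening: 0.0107
gripper_force: 86.4
```

Run:
```python
from h import *
to(488.5,103,81,-98.4)
```

```text
tcp [488.3 102.9  81.6] yang 37.2 off cm [-0.01  0.03  0.06] spin 2.366 q7 [  6.  31. -26. 118.  22.  36.   1.] F [-0.5 -1.4  5.5] T [-0.6   0.14 -2.08] op 10.7 t 7.2
```

Request:
play_rows(
  targets=[
    {"offset": [0,0,0],"spin": 0.04,"jaw": 0},
    {"offset": [0,0,0],"spin": 0,"jaw": 60},
    {"offset": [0,0,0],"spin": 0,"jaw": 60},
    {"offset": [0,0,0],"spin": 0,"jaw": 60},
    {"offset": [0,0,-2.5],"spin": 0,"jaw": 60},
    {"offset": [0,0,-3],"spin": 0,"jaw": 60},
    {"offset": [0,0,-3],"spin": 0,"jaw": 60},
    {"offset": [0,0,-3],"spin": -0.1,"jaw": 60},
    {"offset": [0,0,0],"spin": -0.1,"jaw": 60},
    {"offset": [0,0,0],"spin": -0.1,"jaw": 60},
  ],
)

```text
t: 8.03
tcp_pos: [0.4889, 0.1044, 0.1983]
ee_rot: [[-0.798, 0.602, 0.005], [0.602, 0.798, 0.0], [-0.004, 0.003, -1.0]]
wrist_force: [-0.2, -0.7, 0.4]
opening: 0.0511
gripper_force: 0.0
```

Request:
play_rows(
  targets=[
    {"offset": [0,0,0],"spin": -0.1,"jaw": 60},
    {"offset": [0,0,0],"spin": -0.1,"jaw": 60},
    {"offset": [0,0,0],"spin": -0.1,"jaw": 60},
    {"offset": [0,0,0],"spin": -0.1,"jaw": 60},
    {"offset": [0,0,0],"spin": -0.1,"jaw": 60},
    {"offset": [0,0,0],"spin": 0,"jaw": 60},
    {"offset": [0,0,0],"spin": 0,"jaw": 60},
  ],
)

```text
t: 8.62
tcp_pos: [0.4877, 0.104, 0.1961]
ee_rot: [[-0.988, 0.154, -0.0], [0.154, 0.988, 0.0], [0.0, 0.0, -1.0]]
wrist_force: [-0.5, 0.7, 0.5]
opening: 0.0514
gripper_force: 0.0
```

Run:
```python
from h import *
to(562.7,160,61,81.6)
im,dep,d=shot("wrist","w3")
```

```text
tcp [487.7 104.  196.1] yang 81.1 off cm [-6.55  6.69 13.51] spin -0.008 q7 [ 19.  23. -41. 114.  19.  50.  48.] F [-0.5  0.7  0.5] T [-0.04 -0.   -0.03] op 51.4 t 8.62
```

View pics/w3.png

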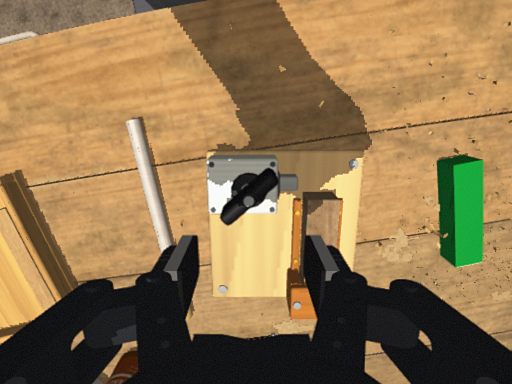

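The wing is turned to its stop, with its ends at (223,220) and (275,175). The bolt at (288,182) is withdrawn clear of the channel, and the blank at (322,225) is still in it.

Run:
```python
from h import *
d=np.load('pics/w3.npz');P=cloud(d,d["dep"]);im=d["im"].astype(int);dark=im.max(2)<75
print('wing',rect(P,(210,160,290,235),.07,.095,dark))
print('blank',rect(P,(295,185,348,245),.036,.048))
q=P[182,270:305];J=lambda p:((p[:2]*1000-[553.3,161.4])@np.array([[.9893,.1461],[-.1461,.9893]]))
print([(np.round(J(p),0).tolist(),round(float(p[2])*1000)) for p in q[::3]])
d=np.load('pics/wrist0.npz');
s=np.load('pics/scene0.npz');Q=cloud(s,s["dep"])
m=(Q[...,2]>.022)&(Q[...,2]<.038)&(Q[...,1]<-.04)&(Q[...,1]>-.3)&(Q[...,0]>.38)&(Q[...,0]<.64)
q=Q[m];print('tray',cv2.minAreaRect((q[:,:2]*1000).astype(np.float32)),len(q))
```

```text
wing (array([487.4, 103. ]), array([12.2, 54.2]), 32.9, 81.3, 1000)
blank (array([531.6, 164.7]), array([30.6, 45.3]), 82.2, 40.9, 1331)
[([-71.0, -51.0], 81), ([-71.0, -49.0], 81), ([-71.0, -46.0], 81), ([-59.0, -40.0], 33), ([-58.0, -36.0], 27), ([-58.0, -34.0], 27), ([-57.0, -31.0], 26), ([-57.0, -28.0], 27), ([-58.0, -25.0], 27), ([-57.0, -22.0], 25), ([-53.0, -17.0], 10), ([-54.0, -14.0], 12)]
tray ((539.8775634765625, -198.26882934570312), (183.68052673339844, 146.07557678222656), 8.611391067504883) 469
```

Request:
play_rows(
  targets=[
    {"offset": [-2.2,2.25,0],"spin": 0,"jaw": 60},
    {"offset": [-2.2,2.25,0],"spin": 0,"jaw": 60},
    {"offset": [-2.15,2.2,1],"spin": -0.008,"jaw": 60},
    {"offset": [0,0,2],"spin": 0,"jaw": 60},
    {"offset": [0,0,2],"spin": 0,"jaw": 60},
    {"offset": [0,0,2],"spin": 0,"jaw": 60},
    {"offset": [0,0,2],"spin": 0,"jaw": 60},
    {"offset": [0,0,0],"spin": 0,"jaw": 60},
    {"offset": [0,0,0],"spin": 0,"jaw": 60},
  ],
)

```text
t: 9.42
tcp_pos: [0.5622, 0.1601, 0.1056]
ee_rot: [[-0.989, 0.145, -0.002], [0.145, 0.989, -0.0], [0.002, -0.001, -1.0]]
wrist_force: [-0.3, 0.6, 0.7]
opening: 0.051
gripper_force: 0.0
```

Run:
```python
from h import *
to(562.5,160.2,47,81.6)
```

```text
tcp [562.2 160.1 105.6] yang 81.7 off cm [-0.04  0.02  5.86] spin 0.001 q7 [  7.  37. -35. 105.  28.  47.  39.] F [-0.3  0.6  0.7] T [-0.01 -0.02 -0.01] op 51.0 t 9.42
```

Request:
play_rows(
  targets=[
    {"offset": [0,0,1.5],"spin": 0,"jaw": 60},
    {"offset": [0,0,1.5],"spin": 0,"jaw": 60},
    {"offset": [0,0,1.3],"spin": 0,"jaw": 60},
    {"offset": [0,0,0.8],"spin": 0,"jaw": 60},
    {"offset": [0,0,0.7],"spin": 0,"jaw": 60},
    {"offset": [0,0,0],"spin": 0,"jaw": 45},
    {"offset": [0,0,0],"spin": 0,"jaw": 0},
    {"offset": [0,0,0],"spin": 0,"jaw": 0},
    {"offset": [0,0,0],"spin": 0,"jaw": 0},
    {"offset": [0,0,0],"spin": 0,"jaw": 0},
  ],
)

```text
t: 10.25
tcp_pos: [0.5631, 0.1601, 0.0487]
ee_rot: [[-0.99, 0.144, 0.001], [0.144, 0.99, 0.0], [-0.001, 0.0, -1.0]]
wrist_force: [0.2, 0.1, 0.7]
opening: 0.0285
gripper_force: 60.7
```

Run:
```python
from h import *
to(562.5,160.2,47,81.6)
```

```text
tcp [563.1 160.1  48.7] yang 81.7 off cm [0.07 0.   0.17] spin 0.002 q7 [  5.  42. -32. 106.  32.  41.  36.] F [0.2 0.1 0.7] T [0.04 0.03 0.01] op 28.5 t 10.25
```

Request:
play_rows(
  targets=[
    {"offset": [0.5,0,0],"spin": 0,"jaw": 0},
    {"offset": [0.7,0,0],"spin": 0,"jaw": 0},
    {"offset": [0.7,0,0],"spin": 0,"jaw": 0},
    {"offset": [0.7,0,0],"spin": 0,"jaw": 0},
    {"offset": [0.7,0,0],"spin": 0,"jaw": 0},
    {"offset": [0.5,0,0],"spin": 0,"jaw": 0},
    {"offset": [0,0,0],"spin": 0,"jaw": 0},
    {"offset": [0,0,0],"spin": 0,"jaw": 0},
  ],
)

```text
t: 10.92
tcp_pos: [0.5251, 0.1656, 0.0484]
ee_rot: [[-0.99, 0.144, 0.0], [0.144, 0.99, -0.0], [-0.0, -0.0, -1.0]]
wrist_force: [-0.3, -0.5, -0.9]
opening: 0.0285
gripper_force: 60.8
```

Run:
```python
from h import *
to(562.5,160.2,47,81.6)
im,dep,d=shot("wrist","w4")
```

```text
tcp [525.1 165.6  48.4] yang 81.7 off cm [-3.78  0.01  0.14] spin 0.002 q7 [  4.  39. -32. 111.  33.  38.  33.] F [-0.3 -0.5 -0.9] T [-0.04  0.03 -0.04] op 28.5 t 10.92
```

View pics/w4.png

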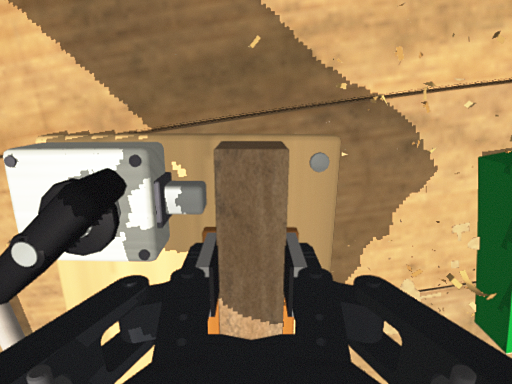

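The blank, its front end at (252,145), has slid forward past the withdrawn bolt at (185,197). I'll lift it and travel.

Request:
play_rows(
  targets=[
    {"offset": [0,0,-0.7],"spin": 0,"jaw": 0},
    {"offset": [0,0,-1.5],"spin": 0,"jaw": 0},
    {"offset": [0,0,-2.5],"spin": 0,"jaw": 0},
    {"offset": [0,0,-2.5],"spin": 0,"jaw": 0},
    {"offset": [0,0,-2.5],"spin": 0,"jaw": 0},
    {"offset": [0,0,-2.5],"spin": 0,"jaw": 0},
    {"offset": [0,0,-2.5],"spin": 0,"jaw": 0},
    {"offset": [0,-2,0],"spin": 0,"jaw": 0},
    {"offset": [0,-3,0],"spin": 0,"jaw": 0},
    {"offset": [0,-3,0],"spin": 0,"jaw": 0},
  ],
)

```text
t: 11.8
tcp_pos: [0.514, 0.0862, 0.1965]
ee_rot: [[-0.99, 0.142, 0.002], [0.142, 0.99, 0.0], [-0.002, 0.001, -1.0]]
wrist_force: [0.0, -0.6, -2.0]
opening: 0.0284
gripper_force: 61.0
```

Request:
play_rows(
  targets=[
    {"offset": [0,-3,0],"spin": 0,"jaw": 0},
    {"offset": [0,-3,0],"spin": 0,"jaw": 0},
    {"offset": [0,-3,0],"spin": 0,"jaw": 0},
    {"offset": [0,-3,0],"spin": 0,"jaw": 0},
    {"offset": [0,-3,0],"spin": 0,"jaw": 0},
    {"offset": [0,-3,0],"spin": 0,"jaw": 0},
    {"offset": [0,-3,0],"spin": 0,"jaw": 0},
    {"offset": [0,-2,0],"spin": 0,"jaw": 0},
    {"offset": [0,0,0],"spin": 0,"jaw": 0},
    {"offset": [0,0,0],"spin": 0,"jaw": 0},
  ],
)

```text
t: 12.63
tcp_pos: [0.4804, -0.1426, 0.1957]
ee_rot: [[-0.989, 0.148, 0.0], [0.148, 0.989, -0.0], [-0.001, -0.0, -1.0]]
wrist_force: [0.3, 1.0, -1.7]
opening: 0.0288
gripper_force: 60.9
```

Run:
```python
from h import *
to(540,-190,100,98)
im,dep,d=shot("wrist","w5")
```

```text
tcp [ 480.4 -142.6  195.7] yang 81.5 off cm [-6.59 -3.8   9.57] spin -0.288 q7 [ 45.  22. -38. 114.  18.  50.  78.] F [ 0.3  1.  -1.7] T [-0.   -0.01  0.03] op 28.8 t 12.63
```

View pics/w5.png

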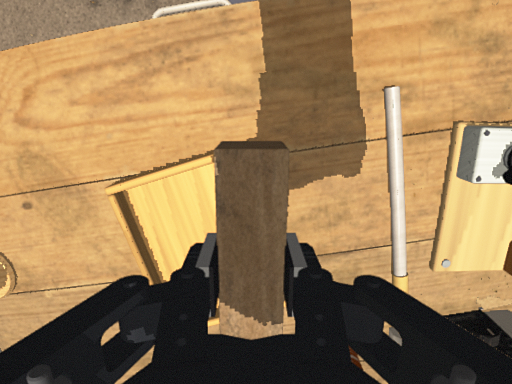

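Run:
```python
from h import *
A=np.full((600,800,3),255,np.uint8)
for f,c in(('wrist0',(0,0,255)),('w5',(255,0,0)),('scene0',(0,150,0))):
    d=np.load(f'pics/{f}.npz');P=cloud(d,d["dep"]).reshape(-1,3)
    m=(P[:,2]>.0225)&(P[:,2]<.037)&(P[:,1]<-.03)&(P[:,1]>-.32)&(P[:,0]>.38)&(P[:,0]<.68);q=P[m]
    print(f,m.sum(),np.percentile(q[:,2],[5,25,50,75,95]).round(4) if m.any() else 0)
    for p in q: cv2.circle(A,(int((p[0]-.40)*2500),int((-.04-p[1])*2500)),2,c,-1)
for i in range(8):cv2.putText(A,str(400+40*i),(100*i,590),0,.4,(0,0,0));cv2.putText(A,str(-40-40*i),(0,100*i+5),0,.4,(0,0,0))
cv2.imwrite('pics/top.png',A)
```

```text
wrist0 1971 [0.024  0.0258 0.0269 0.0286 0.0296]
w5 2058 [0.0241 0.0274 0.0283 0.029  0.0298]
scene0 459 [0.0231 0.0258 0.0276 0.0295 0.0312]
```

View pics/top.png

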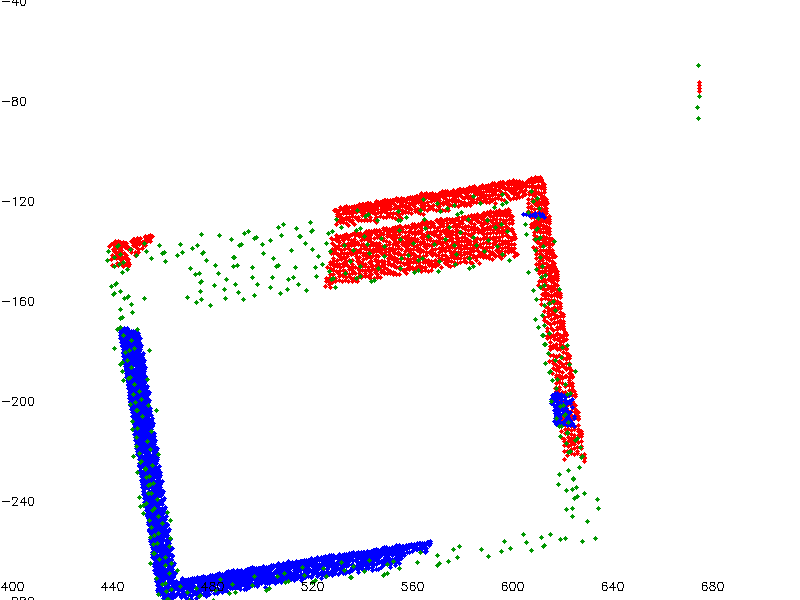

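Request:
play_rows(
  targets=[
    {"offset": [0,0,0],"spin": -0.1,"jaw": 0},
    {"offset": [0,0,0],"spin": -0.1,"jaw": 0},
    {"offset": [0,0,0],"spin": -0.095,"jaw": 0},
    {"offset": [0,0,0],"spin": 0,"jaw": 0},
  ],
)

```text
t: 13.02
tcp_pos: [0.4809, -0.1396, 0.1956]
ee_rot: [[-0.988, -0.155, 0.0], [-0.155, 0.988, 0.001], [-0.001, 0.001, -1.0]]
wrist_force: [-0.8, -0.7, -0.1]
opening: 0.0286
gripper_force: 61.0
```

Run:
```python
from h import *
to(543.4,-216.1,100,98.4)
```

```text
tcp [ 480.9 -139.6  195.6] yang 98.9 off cm [-4.99 -8.53  9.55] spin 0.009 q7 [ 47.  23. -42. 114.  20.  51.  93.] F [-0.8 -0.7 -0.1] T [-0.01  0.    0.04] op 28.6 t 13.02
```

Request:
play_rows(
  targets=[
    {"offset": [-1.25,-2.1,0],"spin": 0.008,"jaw": 0},
    {"offset": [-1.25,-2.15,0],"spin": 0,"jaw": 0},
    {"offset": [-1.25,-2.15,0],"spin": 0,"jaw": 0},
    {"offset": [-1.25,-2.1,0],"spin": 0,"jaw": 0},
    {"offset": [0,0,2.5],"spin": 0,"jaw": 0},
    {"offset": [0,0,2.5],"spin": 0,"jaw": 0},
    {"offset": [0,0,2.5],"spin": 0,"jaw": 0},
    {"offset": [0,0,2],"spin": 0,"jaw": 0},
    {"offset": [0,0,0],"spin": 0,"jaw": 0},
    {"offset": [0,0,0],"spin": 0,"jaw": 0},
  ],
)

```text
t: 13.85
tcp_pos: [0.5422, -0.2169, 0.0999]
ee_rot: [[-0.99, -0.142, -0.001], [-0.142, 0.99, 0.001], [0.001, 0.002, -1.0]]
wrist_force: [-0.4, -0.6, -0.6]
opening: 0.0287
gripper_force: 60.9
```

Run:
```python
from h import *
to(543.4,-216.1,45,98.4)
```

```text
tcp [ 542.2 -216.9   99.9] yang 98.1 off cm [-0.14  0.05  5.49] spin -0.005 q7 [ 44.  38. -34. 106.  29.  46.  93.] F [-0.4 -0.6 -0.6] T [-0.04 -0.01  0.01] op 28.7 t 13.85
```

Request:
play_rows(
  targets=[
    {"offset": [-0.1,0,1.5],"spin": 0,"jaw": 0},
    {"offset": [0,0,1.5],"spin": 0,"jaw": 0},
    {"offset": [0,0,1.2],"spin": 0,"jaw": 0},
    {"offset": [0,0,0.7],"spin": 0,"jaw": 0},
    {"offset": [0,0,0.3],"spin": 0,"jaw": 0},
    {"offset": [0,0,0.1],"spin": 0,"jaw": 0},
    {"offset": [0,0,0.1],"spin": 0,"jaw": 0},
    {"offset": [0,0,0],"spin": 0,"jaw": 0},
    {"offset": [0,0,0],"spin": 0,"jaw": 0},
  ],
)

```text
t: 14.6
tcp_pos: [0.5435, -0.2182, 0.0468]
ee_rot: [[-0.99, -0.142, 0.001], [-0.142, 0.99, -0.0], [-0.001, -0.001, -1.0]]
wrist_force: [0.5, -0.4, -0.5]
opening: 0.0286
gripper_force: 60.9
```

Request:
play_rows(
  targets=[
    {"offset": [0,0,0.1],"spin": 0,"jaw": 0},
    {"offset": [0,0,0.1],"spin": 0,"jaw": 0},
    {"offset": [0,0,0],"spin": 0,"jaw": 0},
    {"offset": [0,0,0],"spin": 0,"jaw": 0},
  ],
)

```text
t: 14.93
tcp_pos: [0.5432, -0.2181, 0.0443]
ee_rot: [[-0.99, -0.142, 0.0], [-0.142, 0.99, -0.0], [-0.0, -0.0, -1.0]]
wrist_force: [-0.9, 0.3, 0.2]
opening: 0.0287
gripper_force: 60.9
```

Request:
play_rows(
  targets=[
    {"offset": [0,0,0.06],"spin": 0,"jaw": 0},
    {"offset": [0,0,0.06],"spin": 0,"jaw": 0},
    {"offset": [0,0,0],"spin": 0,"jaw": 0},
    {"offset": [0,0,0],"spin": 0,"jaw": 0},
  ],
)

```text
t: 15.27
tcp_pos: [0.5433, -0.2181, 0.044]
ee_rot: [[-0.99, -0.142, -0.0], [-0.142, 0.99, -0.001], [0.0, -0.001, -1.0]]
wrist_force: [-2.6, 0.2, 6.1]
opening: 0.0284
gripper_force: 61.9
```

Contact with the tray floor, at 6 N. Releasing gently and rising.

Request:
play_rows(
  targets=[
    {"offset": [0,0,0],"spin": 0,"jaw": 42},
    {"offset": [0,0,0],"spin": 0,"jaw": 50},
    {"offset": [0,0,0],"spin": 0,"jaw": 50},
    {"offset": [0,0,0],"spin": 0,"jaw": 50},
    {"offset": [0,0,-1],"spin": 0,"jaw": 50},
    {"offset": [0,0,-2],"spin": 0,"jaw": 50},
    {"offset": [0,0,-3],"spin": 0,"jaw": 50},
    {"offset": [0,0,-3],"spin": 0,"jaw": 50},
    {"offset": [0,0,-3],"spin": 0,"jaw": 50},
    {"offset": [0,0,-3],"spin": 0,"jaw": 50},
  ],
)

```text
t: 16.1
tcp_pos: [0.543, -0.2178, 0.1952]
ee_rot: [[-0.99, -0.142, 0.0], [-0.142, 0.99, 0.0], [-0.0, 0.0, -1.0]]
wrist_force: [-0.1, -0.6, 0.4]
opening: 0.043
gripper_force: 0.0
```

Request:
play_rows(
  targets=[
    {"offset": [3,0,-2],"spin": 0,"jaw": 50},
    {"offset": [3,0,-2],"spin": 0,"jaw": 50},
    {"offset": [3,0,0],"spin": 0,"jaw": 50},
    {"offset": [0,0,0],"spin": 0,"jaw": 50},
    {"offset": [0,0,0],"spin": 0,"jaw": 50},
    {"offset": [0,0,0],"spin": 0,"jaw": 50},
  ],
)

```text
t: 16.6
tcp_pos: [0.4545, -0.2309, 0.2337]
ee_rot: [[-0.99, -0.141, 0.001], [-0.141, 0.99, -0.001], [-0.001, -0.001, -1.0]]
wrist_force: [-1.4, 0.6, -0.9]
opening: 0.0426
gripper_force: 0.0
```

Run:
```python
from h import *
to(543.4,-216.1,45,98.4)
im,dep,d=shot("wrist","w6")
```

```text
tcp [ 454.5 -230.9  233.7] yang 98.1 off cm [-8.99  0.22 18.88] spin -0.005 q7 [ 59.  21. -43. 110.  17.  55. 106.] F [-1.4  0.6 -0.9] T [-0.02 -0.01  0.04] op 42.6 t 16.6
```

View pics/w6.png

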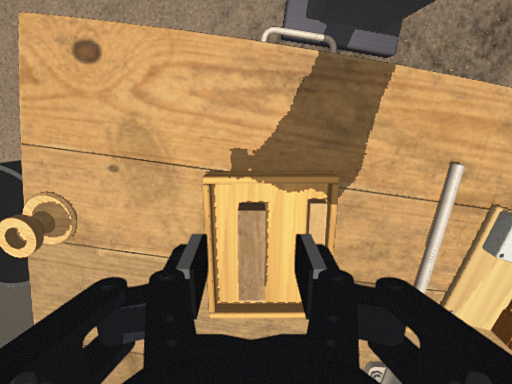

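The blank, spanning (253,205) to (253,300), lies flat on the tray floor beside the thin blank at (318,215). The bar and the candle cup look undisturbed.

Run:
```python
from h import *
d=np.load('pics/w6.npz');P=cloud(d,d["dep"])
print('blank',rect(P,(235,195,272,302),.033,.045))
print(robot.job_done())
```

```text
blank (array([ 544.9, -217.1]), array([110.8,  30.1]), 8.1, 36.8, 2449)
the job is handed in; nothing more can be done
None
```

The job is handed in at about 17 s of the 64 s allowed: the knob is at its end stop with the bolt drawn clear, and the blank lies flat on the tray floor beside the thin blank, with no bystander touched that I could see.

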